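Sweep the chestnuts off the prep board into the pan

TASK

Sweep the four chestnuts across the prep board with your fingertips and over its end, so that they all drop into the open steel pan tucked under that end; push them only, without pinching, pressing down on or picking up any. Leave the garlic bulb and the small tin standing where they are.

Things in the scene. Friction and masses are not known exactly. Their poses are not given: they have to be found in the camera images.
- board: Fixed prep board: a bamboo slab 260 mm (its x) by 320 mm (its y) and 20 mm thick on a four-legged steel stand. Origin on the counter under its middle, z up; the top face is flat, without a rim, 90 mm above the counter, and its two short ends are at own y = -160 and +160 mm. A pan stands under each short end; which end has the open pan differs from run to run.
- open_pan: Open steel pan, fixed, standing on the counter, tucked about 30 mm under one short end of the board (either end). Outside 265 mm (its x, along the board's short end) by 162 mm (its y, pointing away from or towards the board), rim 65 mm above the counter, so 25 mm below the board's top; mouth 242 by 139 mm, of which about 120 mm stands clear of the board's end; floor 3 mm above the counter. Origin on the counter under its middle.
- lidded_pan: The same pan closed with a flat steel lid with a low bar handle (top of the handle 93 mm above the counter), fixed under the other short end of the board; not part of the job. Origin on the counter under its middle.
- nut1 (a point): Middle of a loose chestnut, 12 mm above its flat underside: a brown flat-bottomed dome 36 mm across at 9 mm height, 24 mm high, about 16 g, with a little point on one side (a look only). Pushed low, near the board, it slides on its flat side without rolling; past the end of the board it tips off and drops into the pan below. Two chestnuts lie along each long side of the board, 65 to 88 mm from the board's lengthwise middle line.
- nut2 (a point): Middle of a loose chestnut, 12 mm above its flat underside: a brown flat-bottomed dome 36 mm across at 9 mm height, 24 mm high, about 16 g, with a little point on one side (a look only). Pushed low, near the board, it slides on its flat side without rolling; past the end of the board it tips off and drops into the pan below. Two chestnuts lie along each long side of the board, 65 to 88 mm from the board's lengthwise middle line.
- nut3 (a point): Middle of a loose chestnut, 12 mm above its flat underside: a brown flat-bottomed dome 36 mm across at 9 mm height, 24 mm high, about 16 g, with a little point on one side (a look only). Pushed low, near the board, it slides on its flat side without rolling; past the end of the board it tips off and drops into the pan below. Two chestnuts lie along each long side of the board, 65 to 88 mm from the board's lengthwise middle line.
- nut4 (a point): Middle of a loose chestnut, 12 mm above its flat underside: a brown flat-bottomed dome 36 mm across at 9 mm height, 24 mm high, about 16 g, with a little point on one side (a look only). Pushed low, near the board, it slides on its flat side without rolling; past the end of the board it tips off and drops into the pan below. Two chestnuts lie along each long side of the board, 65 to 88 mm from the board's lengthwise middle line.
- garlic: Loose garlic bulb standing on the board within 10 mm of its lengthwise middle line (own x = 0), 54 mm across, 56 mm high, 55 g; to be left alone. Origin under its middle, z up.
- paste_tin: Loose small tin standing on the board within 10 mm of its lengthwise middle line (own x = 0), 53 mm across, 38 mm high, 90 g; to be left alone. Origin under its middle, z up.
There are look-alikes about, which are no part of the job. What is shaped like the part that bears nut3 but green is not meant. What is shaped like the part that bears nut4 but blue is not meant.

How it is judged:
By the outcome, as a careful person would: the job done as asked, in the order asked, and still so for the second after the job is handed in, with the robot touching nothing.
It also fails if it takes over 51 s, if anything falls off the work surface, if the arm or the gripper's body presses on something with over 40 N, if the wrist force passes 120 N, or if a joint passes its speed limit or range.

ROBOT

A 7-joint arm with a two-finger parallel gripper is mounted at the origin on the work surface. World frame = base frame: x ahead of the robot, y to its left, z up, the work surface at z = 0. Lengths are in m, angles in rad, forces in N, time in s.
With the tool pointing down it reaches from about 0.4 to 0.875 m from the base axis. Payload 19.3 kg.
Tool frame: the origin (TCP) lies at the very end of the fingers, on their centre line; the grasp point (between the pads) lies 19 mm behind it; z points along the fingers, y is the line along which they close (so a half turn about z gives the same grasp; the last joint's range is limited). The gripper opens to 85 mm and grips with 20 to 120 N. Pads are 22 mm wide; open, the fingers measure 114 mm over their backs; the gripper's body (76 mm by 85 mm) begins 54 mm behind the grasp point. The pads swing forward as they close: fully open they stand 13 mm farther back than shut.
Start: joints at [-1.253, 0.521, -0.036, 1.599, 0.021, 1.021, -0.113], TCP at [0.236, 0.579, 0.231] pointing down, gripper open.
Joint ranges: [-2.91, 2.91], [-0.3, 2.13], [-1.5, 1.42], [0.17, 2.43], [-1.26, 4.41], [0.16, 1.93], [-2.52, 2.52]. Speed limits (rad/s): [1.89, 1.89, 2.39, 2.39, 3.01, 3.01, 3.01].

INTERFACE

Orientations are given as a unit quaternion [x, y, z, w].
In Python, from plant import r, cams, job gives the robot as it stands.
- The arm moves only by the tool send_rows, never from a script. Its argument "motion" is a list of rows, each an object with "dp": the shift along the tool's x, y, z in mm, a list of three; "turn": the turn, a rotation vector about the tool's x, y, z in rad, a list of three; "gripper": the opening, from 0 (shut) to 1 (fully open). A call has 1 to 20 rows; each row shifts and turns the commanded pose from where the row before left it, along the tool's axes as they then stand; what a row does not reach is not made up. A row lasts 1/8 s, in which the tool goes at most 62.5 mm and 10.7 degrees, less where a joint would pass 70% of its speed; a pose out of reach is approached as far as the arm can. A call with a gripper value outside its range is refused whole. The fingers move at their own pace and stop on an object; "force" is the grip in N (left out, the last holds). Time passes only in rows, so rows that do not move let the fingers close. It gives the time, the measured TCP pose, the force, the opening and the grip force at its end, in the units of the state.
- r.state(): the state, without advancing time (a new reading comes with each control period).
- cams.get_image(name): name is "scene" or "top"; returns the picture (384x512x3 uint8, red, green, blue); there is no depth.
- cams.get_calibration(name): a dict with "fx", "fy", "cx", "cy" (pixels), "dist_coeffs" ([k1, k2, p1, p2, k3] as OpenCV has them; the pictures are not rectified), "R" (3x3) and "t" (3): a world point X has camera coordinates R X + t. Camera axes: x right, y down, z forward; pixel columns grow to the right and rows downward; lengths in m; the calibration is good to about 2 mm. A picture is of the moment at which its call begins. get_calibration takes no time and is no camera call.
- job.close_job(): hands the job in; it is judged then, once.
The state is a dict: "t": time; "q": joint angles; "qvel": joint speeds; "joint_efforts": joint torques, N m; "tool_pos": TCP position; "orientation": TCP orientation; "wrist_force": force on the tool from outside, world axes, zero at the start; "wrist_torque": the same for the moment, N m; "opening": finger opening in m; "grasp_force": force on a finger pad.
Only numpy, scipy, OpenCV 4.12 (cv2) and the standard library are available. Lean on these libraries where they do the work, as an engineer would, in place of code of your own. Each camera call takes 0.05 s, during which the arm holds its last target. There are 200 camera calls.

## Working session

There is one attempt and no reset: what is moved stays moved. The work goes in short steps, Python scripts to look and compute and a tool call to move; the robot and the scene stay as the last step left them, time stands still between calls to the robot, and variables do not carry over. Pictures are saved under pics/ and viewed, at most 10 in all, crops included, and the job is handed in when it is done.

Besides the shell and the picture viewer there is one more tool, called after ">>>" as a command line: name --argument value ..., lists and objects as JSON in quotes. send_rows: Moves the arm, as the interface text tells. Its arguments: {"type":"object","properties":{"motion":{"type":"array"},"force":{"type":"number"}},"required":["motion"]}

```bash
mkdir -p pics; python3 - <<'E'
from plant import r,cams,job
import cv2,numpy as np
for n in("scene","top"):
    cv2.imwrite(f"pics/{n}0.png",cams.get_image(n)[:,:,::-1])
    c=cams.get_calibration(n);print(n,{k:np.round(v,4).tolist() for k,v in c.items()})
s=r.state();print(s['t'],s['tool_pos'],s['orientation'],s['opening'])
E
```

```text
scene {'fx': 468.2558, 'fy': 468.2558, 'cx': 248.4988, 'cy': 193.2091, 'dist_coeffs': [-0.1389, 0.0, 0.0, 0.0, 0.0], 'R': [[-0.1394, 0.9902, -0.0104], [0.7296, 0.0956, -0.6771], [-0.6695, -0.102, -0.7358]], 't': [0.0775, -0.3962, 1.4706]}
top {'fx': 390.4565, 'fy': 390.4565, 'cx': 254.5258, 'cy': 192.8562, 'dist_coeffs': [0.0002, 0.0, 0.0, 0.0, 0.0], 'R': [[-0.0162, -0.9998, 0.0102], [-0.9937, 0.0149, -0.1113], [0.1112, -0.012, -0.9937]], 't': [0.0211, 0.6161, 0.8132]}
0.1 [0.23624429 0.57833059 0.2308004 ] [ 1.92687745e-01  9.81260007e-01 -4.76135183e-04 -7.56977960e-05] 0.08545906660412388
```

View pics/top0.png

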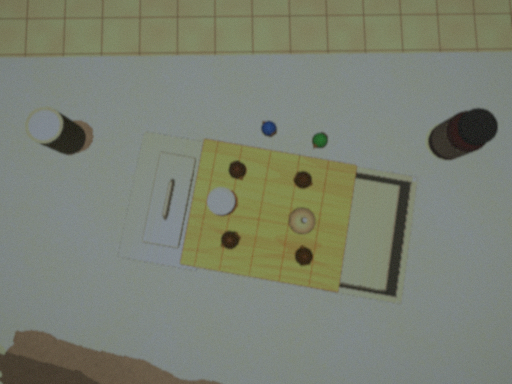

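View pics/scene0.png

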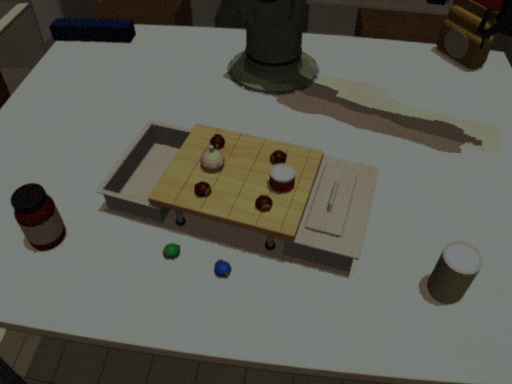

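The top view shows the open pan at the right (−y) end of the board. The nuts are at about (237,170), (303,180), (230,240) and (304,256), the garlic at (302,220) and the tin at (222,201). The blue and green look-alikes lie off the board. The scene view agrees with this.

```bash
cat > h.py <<'E'
from plant import r,cams,job
import cv2,numpy as np
def ray(n,px,z):
    c=cams.get_calibration(n);K=np.array([[c['fx'],0,c['cx']],[0,c['fy'],c['cy']],[0,0,1]])
    u=cv2.undistortPoints(np.array(px,float).reshape(-1,1,2),K,np.array(c['dist_coeffs']))[:,0]
    R=np.array(c['R']);t=np.array(c['t']);o=-R.T@t
    d=np.c_[u,np.ones(len(u))]@R
    return o+d*((z-o[2])/d[:,2])[:,None]
def nuts(im):
    hsv=cv2.cvtColor(im,cv2.COLOR_RGB2HSV)
    m=(im.max(2)<80).astype(np.uint8)
    n,l,s,c=cv2.connectedComponentsWithStats(m)
    return [(c[i],s[i,4]) for i in range(1,n) if 120<s[i,4]<450]
E
python3 - <<'E'
from h import *
im=cv2.imread('pics/top0.png')[:,:,::-1].copy()
for c,a in nuts(im): print(c.round(1),a)
# board corners by yellow mask
hsv=cv2.cvtColor(im,cv2.COLOR_RGB2HSV)
print(hsv[200,260],hsv[320,260],hsv[230,380],hsv[20,260])
m=((hsv[:,:,1]>90)&(hsv[:,:,2]>100)).astype(np.uint8);m[:90]=0;m[310:]=0
m=cv2.morphologyEx(m,cv2.MORPH_OPEN,np.ones((3,3)))
cn=max(cv2.findContours(m,0,2)[0],key=cv2.contourArea)
rect=cv2.minAreaRect(cn);b=cv2.boxPoints(rect);print(rect,b)
P=ray('top',b,.09)[:,:2];C=P.mean(0);print(P.round(4),C)
for i in range(4):print(np.linalg.norm(P[i]-P[i-1]))
e=P-C
# board y axis: direction towards open pan (-y world)
far=P[P[:,1]<C[1]].mean(0)-C; v=far/np.linalg.norm(far);u=np.array([-v[1],v[0]])
print('v',v,'u',u)
def loc(p):return np.round([(p-C)@u*1e3,(p-C)@v*1e3],1)
for c,a in nuts(im):
    p=ray('top',[c],.1)[0,:2];print('nut',p.round(4),loc(p))
for nm,px,z in(('garlic',(302,221),.115),('tin',(222,201),.128)):
    p=ray('top',[px],z)[0,:2];print(nm,p.round(4),loc(p))
E
```

```text
[236.9 169.5] 227
[302.4 179.4] 220
[229.7 239.5] 236
[303.4 255.8] 233
[ 32 110 134] [ 75  11 137] [ 44  40 141] [ 36  62 131]
((270.253173828125, 214.66082763671875), (159.4771728515625, 127.19812774658203), 10.17551040649414) [[180.53311 263.1726 ]
 [203.00443 137.97516]
 [359.97324 166.14905]
 [337.50192 291.3465 ]]
[[ 0.472   0.1611]
 [ 0.7253  0.1163]
 [ 0.6619 -0.2047]
 [ 0.4119 -0.1486]] [ 0.56778217 -0.01898456]
0.31552745569512686
0.2572002823121913
0.32719317972663936
0.256247406037086
v [-0.19211565 -0.98137229] u [ 0.98137229 -0.19211565]
nut [0.6569 0.047 ] [ 74.8 -81.9]
nut [ 0.6347 -0.0846] [78.3 51.5]
nut [0.5171 0.0628] [-65.4 -70.5]
nut [ 0.4829 -0.082 ] [-71.2  78.1]
garlic [ 0.5507 -0.0792] [-5.2 62.4]
tin [0.5911 0.0754] [  4.7 -97.1]
```

>>> send_rows --motion '[{"dp": [0, 0, 0], "turn": [0, 0, 0.172], "gripper": 0.2}, {"dp": [0, 0, 0], "turn": [0, 0, 0.172], "gripper": 0.2}, {"dp": [0, 0, 0], "turn": [0, 0, 0.172], "gripper": 0.2}, {"dp": [0, 0, 0], "turn": [0, 0, 0.172], "gripper": 0.2}, {"dp": [0, 0, 0], "turn": [0, 0, 0.172], "gripper": 0.2}, {"dp": [0, 0, 0], "turn": [0, 0, 0.172], "gripper": 0.2}, {"dp": [0, 0, 0], "turn": [0, 0, 0.172], "gripper": 0.2}, {"dp": [0, 0, 0], "turn": [0, 0, 0.172], "gripper": 0.2}, {"dp": [-40, 40, 0], "turn": [0, 0, 0], "gripper": 0.2}, {"dp": [-40, 40, 0], "turn": [0, 0, 0], "gripper": 0.2}, {"dp": [-40, 40, 0], "turn": [0, 0, 0], "gripper": 0.2}, {"dp": [-40, 40, 0], "turn": [0, 0, 0], "gripper": 0.2}, {"dp": [-40, 40, 0], "turn": [0, 0, 0], "gripper": 0.2}, {"dp": [-40, 40, 0], "turn": [0, 0, 0], "gripper": 0.2}, {"dp": [-40, 40, 0], "turn": [0, 0, 0], "gripper": 0.2}, {"dp": [-40, 40, 0], "turn": [0, 0, 0], "gripper": 0.2}, {"dp": [-40, 40, 0], "turn": [0, 0, 0], "gripper": 0.2}, {"dp": [-40, 40, 0], "turn": [0, 0, 0], "gripper": 0.2}, {"dp": [-40, 40, 0], "turn": [0, 0, 0], "gripper": 0.2}, {"dp": [0, 0, 0], "turn": [0, 0, 0], "gripper": 0.2}]'

```text
t: 2.6
tool_pos: [0.5851, 0.0577, 0.231]
orientation: [0.774, 0.633, -0.001, 0.001]
wrist_force: [-1.0, -0.0, -0.7]
opening: 0.0171
grasp_force: 0.0
```

```bash
cat >> h.py <<'E'
C=np.array([.56778,-.01898]);v=np.array([-.1921,-.9814]);u=np.array([.9814,-.1921])
def loc(p):return np.round([(p-C)@u*1e3,(p-C)@v*1e3],1)
def rep():
    from scipy.spatial.transform import Rotation as Ro
    s=r.state();p=np.array(s['tool_pos']);M=Ro.from_quat(s['orientation']).as_matrix()
    print('t',s['t'],'uv',loc(p[:2]),'z',(p[2]*1e3).round(1),'open',s['opening'],'F',np.round(s['wrist_force'],1),'x.u',M[:2,0]@u,'tilt',M[:2,2].round(3))
E
python3 -c "from h import *;rep()"
```

```text
t 2.6 uv [  2.2 -78.6] z 231.0 open 0.017079067688389446 F [-1.  -0.  -0.7] x.u 0.005716776076557545 tilt [ 0.    -0.002]
```

>>> send_rows --motion '[{"dp": [-43, 38, 0], "turn": [0, 0, 0], "gripper": 0.2}, {"dp": [-43, 38, 0], "turn": [0, 0, 0], "gripper": 0.2}, {"dp": [0, 0, 40], "turn": [0, 0, 0], "gripper": 0.2}, {"dp": [0, 0, 40], "turn": [0, 0, 0], "gripper": 0.2}, {"dp": [0, 0, 35], "turn": [0, 0, 0], "gripper": 0.2}, {"dp": [0, 0, 15], "turn": [0, 0, 0], "gripper": 0.2}, {"dp": [0, 0, 5], "turn": [0, 0, 0], "gripper": 0.2}, {"dp": [0, 0, 0], "turn": [0, 0, 0], "gripper": 0.2}]'

```text
t: 3.6
tool_pos: [0.6423, -0.0365, 0.0971]
orientation: [0.772, 0.636, 0.0, 0.0]
wrist_force: [-0.1, 0.6, 0.5]
opening: 0.0169
grasp_force: 0.0
```

```bash
python3 -c "
from h import *;rep()
im=cams.get_image('scene')[80:280,90:390,::-1]
cv2.imwrite('pics/s1.png',cv2.resize(im,None,fx=2.5,fy=2.5))"
```

```text
t 3.6 uv [76.5  2.9] z 97.1 open 0.016911043796489666 F [-0.1  0.6  0.5] x.u -0.0004029530542717379 tilt [ 0.001 -0.   ]
```

View pics/s1.png

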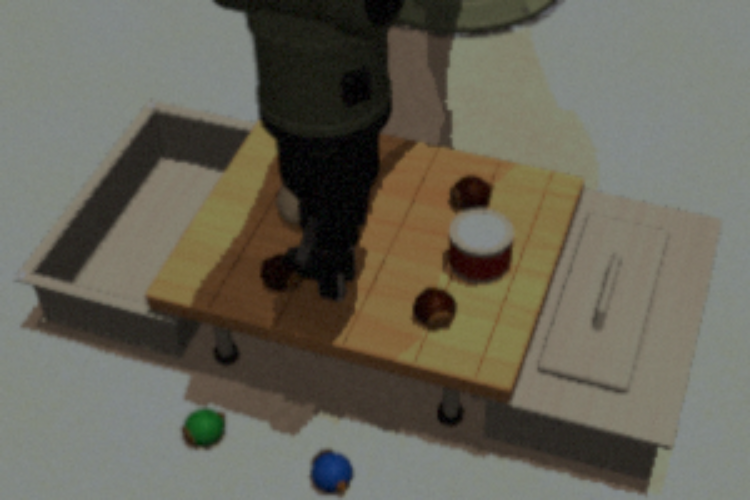

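The nut, at (280,272) in the crop, sits just ahead of the fingertips with nothing else in the lane, so I push now.

>>> send_rows --motion '[{"dp": [-14, 1, 2], "turn": [0, 0, 0], "gripper": 0.2}, {"dp": [-16, 1, 0], "turn": [0, 0, 0], "gripper": 0.2}, {"dp": [-18, 0, 0], "turn": [0, 0, 0], "gripper": 0.2}, {"dp": [-18, 0, 0], "turn": [0, 0, 0], "gripper": 0.2}, {"dp": [-18, 0, 0], "turn": [0, 0, 0], "gripper": 0.2}, {"dp": [-18, 0, 0], "turn": [0, 0, 0], "gripper": 0.2}, {"dp": [-18, 0, 0], "turn": [0, 0, 0], "gripper": 0.2}, {"dp": [-18, 0, 0], "turn": [0, 0, 0], "gripper": 0.2}, {"dp": [-18, 0, 0], "turn": [0, 0, 0], "gripper": 0.2}, {"dp": [-6, 0, 0], "turn": [0, 0, 0], "gripper": 0.2}, {"dp": [0, 0, 0], "turn": [0, 0, 0], "gripper": 0.2}, {"dp": [0, 0, 0], "turn": [0, 0, 0], "gripper": 0.2}, {"dp": [0, 0, -30], "turn": [0, 0, 0], "gripper": 0.2}, {"dp": [0, 0, -30], "turn": [0, 0, 0], "gripper": 0.2}]'

```text
t: 5.4
tool_pos: [0.6128, -0.1952, 0.1549]
orientation: [0.772, 0.636, -0.0, -0.0]
wrist_force: [-0.4, -0.3, 0.6]
opening: 0.0172
grasp_force: 0.0
```

```bash
python3 -c "
from h import *;rep()
im=cams.get_image('scene')[80:280,90:390,::-1]
cv2.imwrite('pics/s2.png',cv2.resize(im,None,fx=2.5,fy=2.5))"
```

```text
t 5.4 uv [ 78.  164.3] z 154.9 open 0.017240263292581402 F [-0.4 -0.3  0.6] x.u -0.0013085873518281171 tilt [-0.001  0.   ]
```

View pics/s2.png

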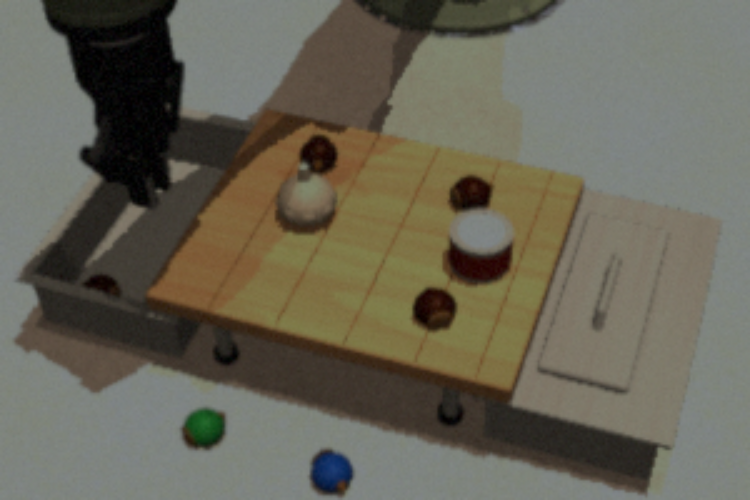

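The first nut is in the pan at (100,287), and the garlic and tin are undisturbed. Next is the rear nut in the same lane.

>>> send_rows --motion '[{"dp": [50, -1, 0], "turn": [0, 0, 0], "gripper": 0.2}, {"dp": [50, -1, 0], "turn": [0, 0, 0], "gripper": 0.2}, {"dp": [50, -1, 0], "turn": [0, 0, 0], "gripper": 0.2}, {"dp": [50, 0, 0], "turn": [0, 0, 0], "gripper": 0.2}, {"dp": [50, 0, 0], "turn": [0, 0, 0], "gripper": 0.2}, {"dp": [44, 0, 0], "turn": [0, 0, 0], "gripper": 0.2}, {"dp": [0, 0, 0], "turn": [0, 0, 0], "gripper": 0.2}, {"dp": [0, 0, 35], "turn": [0, 0, 0], "gripper": 0.2}, {"dp": [0, 0, 20], "turn": [0, 0, 0], "gripper": 0.2}, {"dp": [0, 0, 5], "turn": [0, 0, 0], "gripper": 0.2}, {"dp": [0, 0, 0], "turn": [0, 0, 0], "gripper": 0.2}]'

```text
t: 6.82
tool_pos: [0.6664, 0.0928, 0.0946]
orientation: [0.772, 0.636, 0.0, 0.0]
wrist_force: [-0.9, 0.5, 0.9]
opening: 0.0169
grasp_force: 0.0
```

```bash
python3 -c "
from h import *;rep()"
```

```text
t 6.825 uv [  75.3 -128.7] z 94.6 open 0.01690941943712811 F [-0.9  0.5  0.9] x.u 7.661718673350237e-05 tilt [ 0. -0.]
```

>>> send_rows --motion '[{"dp": [-14, 0, 0], "turn": [0, 0, 0], "gripper": 0.2}, {"dp": [-16, 0, 0], "turn": [0, 0, 0], "gripper": 0.2}, {"dp": [-18, 0, 0], "turn": [0, 0, 0], "gripper": 0.2}, {"dp": [-18, 0, 0], "turn": [0, 0, 0], "gripper": 0.2}, {"dp": [-18, 0, 0], "turn": [0, 0, 0], "gripper": 0.2}, {"dp": [-18, 0, 0], "turn": [0, 0, 0], "gripper": 0.2}, {"dp": [-18, 0, 0], "turn": [0, 0, 0], "gripper": 0.2}, {"dp": [-18, 0, 0], "turn": [0, 0, 0], "gripper": 0.2}, {"dp": [-18, 0, 0], "turn": [0, 0, 0], "gripper": 0.2}, {"dp": [-18, 0, 0], "turn": [0, 0, 0], "gripper": 0.2}, {"dp": [-18, 0, 0], "turn": [0, 0, 0], "gripper": 0.2}, {"dp": [-18, 0, 0], "turn": [0, 0, 0], "gripper": 0.2}, {"dp": [-18, 0, 0], "turn": [0, 0, 0], "gripper": 0.2}, {"dp": [-18, 0, 0], "turn": [0, 0, 0], "gripper": 0.2}, {"dp": [-18, 0, 0], "turn": [0, 0, 0], "gripper": 0.2}, {"dp": [-18, 0, 0], "turn": [0, 0, 0], "gripper": 0.2}, {"dp": [-12, 0, 0], "turn": [0, 0, 0], "gripper": 0.2}, {"dp": [0, 0, 0], "turn": [0, 0, 0], "gripper": 0.2}, {"dp": [0, 0, -40], "turn": [0, 0, 0], "gripper": 0.2}, {"dp": [0, 0, -55], "turn": [0, 0, 0], "gripper": 0.2}]'

```text
t: 9.32
tool_pos: [0.6094, -0.1942, 0.1893]
orientation: [0.772, 0.636, -0.001, -0.001]
wrist_force: [1.5, 0.1, 1.9]
opening: 0.0168
grasp_force: 0.0
```

```bash
python3 -c "
from h import *;rep()
im=cams.get_image('scene')[80:280,90:390,::-1]
cv2.imwrite('pics/s3.png',cv2.resize(im,None,fx=2.5,fy=2.5))"
```

```text
t 9.325 uv [ 74.5 164. ] z 189.3 open 0.016845541576798784 F [1.5 0.1 1.9] x.u -0.0013590570619710022 tilt [-0.002  0.001]
```

View pics/s3.png

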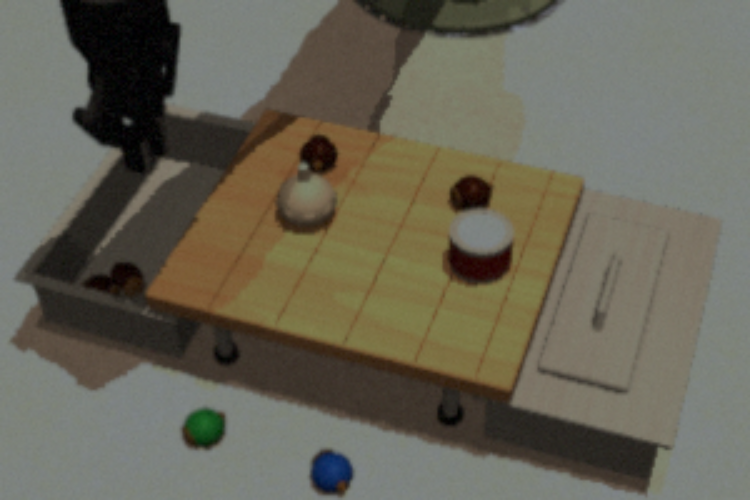

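Both nuts from that lane are now in the pan. I cross over to the other lane, to the front nut at (−71, 78).

>>> send_rows --motion '[{"dp": [0, -48, 0], "turn": [0, 0, 0], "gripper": 0.2}, {"dp": [0, -50, 0], "turn": [0, 0, 0], "gripper": 0.2}, {"dp": [0, -48, 0], "turn": [0, 0, 0], "gripper": 0.2}, {"dp": [45, 0, 0], "turn": [0, 0, 0], "gripper": 0.2}, {"dp": [45, 0, 0], "turn": [0, 0, 0], "gripper": 0.2}, {"dp": [45, 0, 0], "turn": [0, 0, 0], "gripper": 0.2}, {"dp": [0, 0, 0], "turn": [0, 0, 0], "gripper": 0.2}]'

```text
t: 10.25
tool_pos: [0.493, -0.031, 0.1892]
orientation: [0.77, 0.638, 0.0, -0.0]
wrist_force: [-0.8, -1.8, 0.6]
opening: 0.0173
grasp_force: 0.0
```

```bash
python3 -c "
from h import *;rep()"
```

```text
t 10.25 uv [-71.1  26.1] z 189.2 open 0.0172988128156867 F [-0.8 -1.8  0.6] x.u -0.00624957309037333 tilt [0.    0.001]
```

>>> send_rows --motion '[{"dp": [0, -1, 40], "turn": [0, 0, 0], "gripper": 0.2}, {"dp": [0, 0, 35], "turn": [0, 0, 0], "gripper": 0.2}, {"dp": [0, 0, 14], "turn": [0, 0, 0], "gripper": 0.2}, {"dp": [0, 0, 5], "turn": [0, 0, 0], "gripper": 0.2}, {"dp": [0, 0, 0], "turn": [0, 0, 0], "gripper": 0.2}, {"dp": [-14, 0, 0], "turn": [0, 0, 0], "gripper": 0.2}, {"dp": [-16, 0, 0], "turn": [0, 0, 0], "gripper": 0.2}, {"dp": [-18, 0, 0], "turn": [0, 0, 0], "gripper": 0.2}, {"dp": [-18, 0, 0], "turn": [0, 0, 0], "gripper": 0.2}, {"dp": [-18, 0, 0], "turn": [0, 0, 0], "gripper": 0.2}, {"dp": [-18, 0, 0], "turn": [0, 0, 0], "gripper": 0.2}, {"dp": [-18, 0, 0], "turn": [0, 0, 0], "gripper": 0.2}, {"dp": [-18, 0, 0], "turn": [0, 0, 0], "gripper": 0.2}, {"dp": [0, 0, 0], "turn": [0, 0, 0], "gripper": 0.2}, {"dp": [0, 0, 0], "turn": [0, 0, 0], "gripper": 0.2}, {"dp": [0, 0, -30], "turn": [0, 0, 0], "gripper": 0.2}, {"dp": [0, 0, -40], "turn": [0, 0, 0], "gripper": 0.2}]'

```text
t: 12.38
tool_pos: [0.4645, -0.1695, 0.1657]
orientation: [0.772, 0.636, -0.001, -0.001]
wrist_force: [0.2, -0.8, 0.2]
opening: 0.0172
grasp_force: 0.0
```

```bash
python3 -c "
from h import *;rep()
im=cams.get_image('scene')[80:280,90:390,::-1]
cv2.imwrite('pics/s4.png',cv2.resize(im,None,fx=2.5,fy=2.5))"
```

```text
t 12.375 uv [-72.4 167.6] z 165.7 open 0.01716332686265577 F [ 0.2 -0.8  0.2] x.u -0.001107651638967925 tilt [-0.002  0.   ]
```

View pics/s4.png

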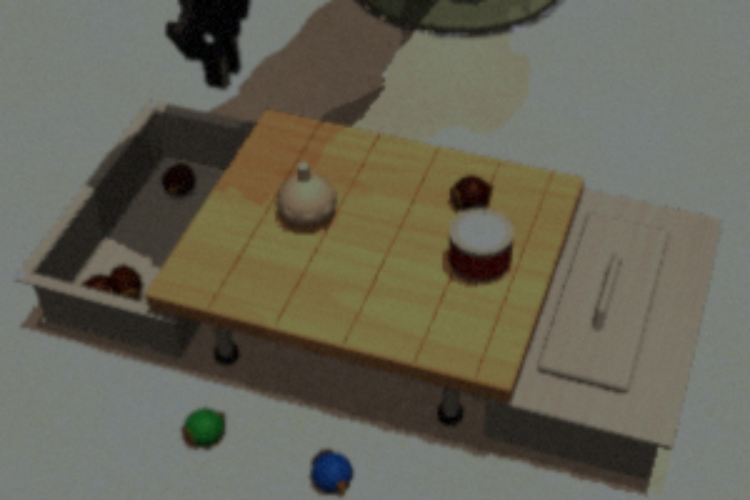

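Three nuts are in the pan. The last one is at (−65, −70).

>>> send_rows --motion '[{"dp": [50, 1, 0], "turn": [0, 0, 0], "gripper": 0.2}, {"dp": [50, 1, 0], "turn": [0, 0, 0], "gripper": 0.2}, {"dp": [50, 1, 0], "turn": [0, 0, 0], "gripper": 0.2}, {"dp": [50, 1, 0], "turn": [0, 0, 0], "gripper": 0.2}, {"dp": [50, 1, 0], "turn": [0, 0, 0], "gripper": 0.2}, {"dp": [36, 1, 0], "turn": [0, 0, 0], "gripper": 0.2}, {"dp": [0, 0, 0], "turn": [0, 0, 0], "gripper": 0.2}, {"dp": [0, 0, 40], "turn": [0, 0, 0], "gripper": 0.2}, {"dp": [0, 0, 24], "turn": [0, 0, 0], "gripper": 0.2}, {"dp": [0, 0, 6], "turn": [0, 0, 0], "gripper": 0.2}, {"dp": [0, 0, 0], "turn": [0, 0, 0], "gripper": 0.2}]'

```text
t: 13.8
tool_pos: [0.5258, 0.109, 0.0957]
orientation: [0.772, 0.636, -0.0, 0.0]
wrist_force: [-0.0, 0.7, 0.8]
opening: 0.0172
grasp_force: 0.0
```

```bash
python3 -c "
from h import *;rep()"
```

```text
t 13.8 uv [ -65.8 -117.5] z 95.7 open 0.017222769650208358 F [-0.   0.7  0.8] x.u 0.00013270626792663014 tilt [ 0. -0.]
```

>>> send_rows --motion '[{"dp": [-14, 0, 0], "turn": [0, 0, 0], "gripper": 0.2}, {"dp": [-16, 0, 0], "turn": [0, 0, 0], "gripper": 0.2}, {"dp": [-18, 0, 0], "turn": [0, 0, 0], "gripper": 0.2}, {"dp": [-18, 0, 0], "turn": [0, 0, 0], "gripper": 0.2}, {"dp": [-18, -1, 0], "turn": [0, 0, 0], "gripper": 0.2}, {"dp": [-18, -1, 0], "turn": [0, 0, 0], "gripper": 0.2}, {"dp": [-18, -1, 0], "turn": [0, 0, 0], "gripper": 0.2}, {"dp": [-18, -1, 0], "turn": [0, 0, 0], "gripper": 0.2}, {"dp": [-18, 0, 0], "turn": [0, 0, 0], "gripper": 0.2}, {"dp": [-18, 0, 0], "turn": [0, 0, 0], "gripper": 0.2}, {"dp": [-18, 0, 0], "turn": [0, 0, 0], "gripper": 0.2}, {"dp": [-18, 0, 0], "turn": [0, 0, 0], "gripper": 0.2}, {"dp": [-18, 0, 0], "turn": [0, 0, 0], "gripper": 0.2}, {"dp": [-18, 0, 0], "turn": [0, 0, 0], "gripper": 0.2}, {"dp": [-18, 0, 0], "turn": [0, 0, 0], "gripper": 0.2}, {"dp": [-18, 0, 0], "turn": [0, 0, 0], "gripper": 0.2}, {"dp": [0, 0, 0], "turn": [0, 0, 0], "gripper": 0.2}, {"dp": [0, 0, 0], "turn": [0, 0, 0], "gripper": 0.2}, {"dp": [0, 0, -40], "turn": [0, 0, 0], "gripper": 0.2}, {"dp": [0, 0, -55], "turn": [0, 0, 0], "gripper": 0.2}]'

```text
t: 16.3
tool_pos: [0.4671, -0.1657, 0.1907]
orientation: [0.772, 0.636, -0.001, -0.001]
wrist_force: [1.4, 0.9, -0.2]
opening: 0.0166
grasp_force: 0.0
```

```bash
python3 -c "
from h import *;rep()
im=cams.get_image('scene')[80:280,90:390,::-1]
cv2.imwrite('pics/s5.png',cv2.resize(im,None,fx=2.5,fy=2.5))"
```

```text
t 16.3 uv [-70.6 163.4] z 190.7 open 0.01659091277366633 F [ 1.4  0.9 -0.2] x.u -0.0014381553457140004 tilt [-0.003  0.   ]
```

View pics/s5.png

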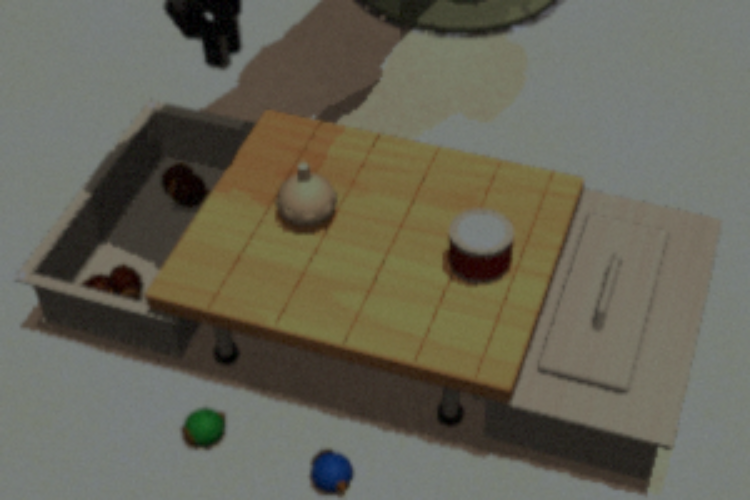

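All four nuts are in the pan, in pairs at about (185,185) and (115,285). The garlic and tin stand where they were, and the arm is clear of everything.

>>> send_rows --motion '[{"dp": [0, 0, -20], "turn": [0, 0, 0], "gripper": 0.2}, {"dp": [0, 0, 0], "turn": [0, 0, 0], "gripper": 0.2}, {"dp": [0, 0, 0], "turn": [0, 0, 0], "gripper": 0.2}]'

```text
t: 16.73
tool_pos: [0.4676, -0.1661, 0.2097]
orientation: [0.772, 0.636, -0.0, -0.0]
wrist_force: [0.1, 0.2, -0.6]
opening: 0.0171
grasp_force: 0.0
```

```bash
python3 -c "
from plant import job;print(job.close_job())"
```

```text
the job is handed in; nothing more can be done
None
```

All four chestnuts were pushed off the board's end into the open pan, the garlic and tin still stand in place, and the job was handed in at about 17 s of the 51 s limit; no verdict came back.

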